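# Shut the bench centrifuge and slide its lid latch to the locked stop

## Robot

A 7-joint arm with a two-finger parallel gripper is mounted at the origin on a cart in front of the work surface, level with it; the furniture and walls round the work are solid. World frame = base frame: x ahead of the robot, y to its left, z up, the work surface at z = 0. Lengths are in m, angles in rad, forces in N, time in s.
With the tool pointing down it reaches from about 0.4 to 0.9 m from the base axis. Payload 5.5 kg.
Tool frame: the origin (TCP) lies at the very end of the fingers, on their centre line; the grasp point (between the pads) lies 19 mm behind it; x points along the fingers, y is the direction in which the jaws open and shut, and the axes are right-handed (so a half turn about x gives the same grasp; the last joint's range is limited). The gripper opens to 85 mm and grips with 20 to 120 N. Pads are 22 mm wide; open, the fingers measure 114 mm over their backs; the gripper's body (76 mm by 85 mm) begins 54 mm behind the grasp point. The pads swing forward as they close: fully open they stand 13 mm farther back than shut.
Start: joints at [-0.933, 0.501, -0.427, 1.55, 0.221, 1.138, -0.21], TCP at [0.238, 0.605, 0.231] pointing down, gripper open.
Joint ranges: [-2.88, 2.88], [-0.31, 2.03], [-1.54, 1.56], [0.2, 2.42], [-1.41, 4.55], [0.19, 2.02], [-2.57, 2.57]. Speed limits (rad/s): [2.57, 2.57, 3.14, 3.14, 3.14, 3.14, 3.14].

## Interface

Orientations are given as a 3x3 rotation matrix whose columns are the frame's x, y, z axes.
In Python, from plant import arm gives the robot as it stands.
- The arm moves only by the shell command python3 -m inch 'ROWS' [OPENING] [FORCE]. ROWS is text: rows parted by semicolons, each of 6 numbers parted by spaces: the shift along the tool's x, y, z in m, then the turn, a rotation vector about the tool's x, y, z in degrees. A call has exactly 8 rows; each row is the pose to reach, as a shift and turn from the pose commanded when the call began, along the tool's axes at that moment; what a row does not reach only later rows make up. A row lasts 1/12 s, in which the tool goes at most 41.7 mm and 7.16 degrees, less where a joint would pass 70% of its speed; a pose out of reach is approached as far as the arm can. A call with a gripper value outside its range is refused whole. OPENING is the opening, from -1 (shut) to 1 (fully open), set as the call begins (- or left out, the last holds). The fingers move at their own pace and stop on an object; FORCE is the grip in N (left out, the last holds). Time passes only in rows, so rows that repeat a pose let the fingers close, or fill a call up. It gives the time, the measured TCP pose, the force and the opening at its end, in the units of the state.
- arm.get_state(): the state, without advancing time (a new reading comes with each control period).
- arm.read_camera(name): name is "scene" or "top" or "wrist"; returns the picture (384x512x3 uint8, red, green, blue); there is no depth.
- arm.get_calibration(name): a dict with "K" (3x3 intrinsics, pixels), "pose" (4x4, takes a point from camera to world coordinates). Camera axes: x right, y up, looking along -z (the intrinsics and any distortion apply to the point x, -y, -z); pixel columns grow to the right and rows downward; lengths in m; the calibration is good to about 2 mm. A picture is of the moment at which its call begins: read the wrist's pose just before it. get_calibration takes no time and is no camera call; for the wrist camera it gives the pose at the moment of the call.
- arm.hand_in(): hands the job in, once; it reports no verdict.
The state is a dict: "time_s": time; "joint_positions": joint angles; "qvel": joint speeds; "tau": joint torques, N m; "tcp_pos": TCP position; "tcp_rot": TCP orientation; "force": force on the tool from outside, world axes, zero at the start; "ft_torque": the same for the moment, N m; "grip_width": opening from 0.0 (shut) to 1.0 (fully open).
Only numpy, scipy, OpenCV 4.12 (cv2) and the standard library are available. Lean on these libraries where they do the work, as an engineer would, in place of code of your own. Each camera call takes 0.05 s, during which the arm holds its last target.

## Task

The loaded centrifuge has to be made ready for a run: push its open lid down gently, without slamming it, until it is fully shut, then push the orange latch lever on its front to the left, past the first click and on to its far stop, so that the lid is locked. Use pushes only: do not lift the lid any further, and leave everything else on the bench where it is.

Things in the scene. Friction and masses are not known exactly. Their poses are not given: they have to be found in the camera images.
- mini_centrifuge: Cream bench centrifuge with a black lid, 280 deep (x) by 230 wide (y) by 146 mm high when shut; fixed in an episode. Origin: centre of its underside. Its own -x is the sloping front panel with display and knob, facing the robot; its +y is the machine's left as the robot sees it; z up. Its loaded rotor lies inside.
- mini_centrifuge_lid (a joint): Lid angle, rad: 0 = shut (hard stop), grows as the front of the lid rises, to 1.48. Hinge along the machine's y at the back. A stiff friction hinge (0.7 N m): the lid stays wherever it is left; pushing down near its front edge with 2 to 5 N closes it.
- lid_hinge (a point): Point on the lid's hinge axis at the middle of the back edge of the machine, 134 mm above the bench. The hinge axis runs through it along the machine's y.
- lid_front (a point): Point on the lid's outer (upper) face in the middle of its width, 2 mm behind its front edge; moves with the lid. It is 250 mm in front of the hinge axis and, when shut, 12 mm above the axis height. The lid is a flat plate 254 long, 226 wide, 15 mm thick; at its front edge a lip 60 wide and 12 mm deep lies under the latch hook.
- latch_lever (a joint): Travel of the latch lever, m, along the machine's +y (to the left): 0 = open stop (hook clear of the lid's lip), 0.022 = first click, lid only caught, 0.044 = far stop, lid locked. Sprung detents hold it at each of the three; it takes about 5 N to push it out of each, and it then snaps on to the next. Its hook cannot pass over the lip unless the lid is shut.
- lever_tab (a point): Point inside the orange thumb tab of the latch lever; moves with it. The tab is upright, 9 mm thick along the machine's y, 18 mm along x, from 36 mm below this point to 20 mm above it. It stands in front of the lever's own steel hook (24 mm wide, 7 mm behind it) and 17 mm in front of the lid's lip. At its height nothing stands within 80 mm to its right or left; the speed knob is 50 mm below.
- cotton_buds: Bystander: clear pot of pink cotton buds, 77 wide, 80 mm tall; origin at centre of underside.
- air_blower: Bystander: dark blue rubber air blower bulb with a nozzle on top, 51 wide, 118 mm tall; origin at centre of underside.
- stain_carton: Bystander: light blue carton 55 x 99 x 70 mm; origin at centre of underside.
- marker_pen: Bystander: white marker pen with black cap lying on the bench, 135 mm long, beside the machine's left wall; origin at centre of underside.
- long_nose_pliers: Bystander: blue-handled long-nose pliers lying on the bench, 152 mm long; origin at centre of underside.
- sticky_pad: Bystander: yellow pad of notes, 68 x 68 x 12 mm; origin at centre of underside.

How it is judged:
On the way:
1. the lid is fully shut while the lever still stands at its open stop (value of joint mini_centrifuge_lid below 0.02 rad and value of joint latch_lever below 0.01 m), for 0.2 s.
At the end, for the whole second after the job is handed in: The lid is shut (within 0.02 rad, 5 mm at its front edge) and the latch lever stands at its far stop (within 3.5 mm of 0.044 m), with the robot clear (value of joint mini_centrifuge_lid below 0.02 rad and value of joint latch_lever above 0.0405 m); the robot touches nothing.
It fails at once if the lid is slammed (falls faster than 2.5 rad/s) (velocity of joint mini_centrifuge_lid below -2.5 rad/s).
It fails at once if the lid is lifted further open than it can stand at the start (over 0.9 rad) (value of joint mini_centrifuge_lid above 0.9 rad).
It fails at once if something else on the bench is lifted, carried or pushed by more than 15 mm (distance of any of cotton_buds, air_blower, stain_carton, marker_pen, long_nose_pliers, sticky_pad from where it was at the start of the episode above 0.015 m).
It also fails if it takes over 48 s, if anything falls off the work surface, if the arm or the gripper's body presses on something with over 40 N, if the wrist force passes 120 N, or if a joint passes its speed limit or range.

## Working session

There is one attempt and no reset: what is moved stays moved. The work goes in short steps, Python scripts to look and compute and a shell command to move; the robot and the scene stay as the last step left them, time stands still between calls to the robot, and variables do not carry over. Pictures are saved under pics/ and viewed, and the job is handed in when it is done.

```bash
mkdir -p pics; ls
python3 - <<'E'
from plant import arm
import cv2,numpy as np
np.set_printoptions(precision=4,suppress=True)
s=arm.get_state();print(s)
for n in("scene","top","wrist"):
    c=arm.get_calibration(n);print(n,{k:np.array(v) if not isinstance(v,str) else v for k,v in c.items()})
    cv2.imwrite(f"pics/{n}0.png",arm.read_camera(n)[:,:,::-1])
E
```

```text
pics
{'time_s': 0.0, 'joint_positions': array([-0.9328,  0.5018, -0.4268,  1.5515,  0.2208,  1.1383, -0.2103]), 'qvel': array([ 0.    ,  0.0001,  0.    ,  0.0012,  0.0003, -0.0012,  0.0006]), 'tau': array([ -0.0002, -56.9521,  -5.8161, -28.0934,   0.0106,   0.0121,
         0.    ]), 'tcp_pos': array([0.2377, 0.6042, 0.2302]), 'tcp_rot': array([[-0.0008,  0.366 ,  0.9306],
       [-0.0018,  0.9306, -0.366 ],
       [-1.    , -0.002 , -0.0001]]), 'force': array([ 0.2935, -0.1638, -0.1512]), 'ft_torque': array([0.0297, 0.0465, 0.0173]), 'grip_width': 1.0019531328127966}
scene {'K': array([[348.3372,   0.    , 248.4447],
       [  0.    , 348.3372, 188.1465],
       [  0.    ,   0.    ,   1.    ]]), 'pose': array([[-0.9669,  0.1347, -0.2168,  0.3509],
       [-0.2547, -0.4562,  0.8527,  0.7869],
       [ 0.016 ,  0.8796,  0.4754,  0.5582],
       [ 0.    ,  0.    ,  0.    ,  1.    ]])}
top {'K': array([[494.2871,   0.    , 249.9168],
       [  0.    , 494.2871, 187.6739],
       [  0.    ,   0.    ,   1.    ]]), 'pose': array([[-0.2607,  0.7504, -0.6074, -0.2124],
       [-0.9653, -0.1912,  0.178 ,  0.1982],
       [ 0.0174,  0.6327,  0.7742,  1.1161],
       [ 0.    ,  0.    ,  0.    ,  1.    ]])}
wrist {'K': array([[281.2875,   0.    , 251.7411],
       [  0.    , 281.2875, 192.3753],
       [  0.    ,   0.    ,   1.    ]]), 'pose': array([[ 0.3666, -0.8966, -0.2485,  0.1745],
       [ 0.9304,  0.3523,  0.1016,  0.6301],
       [-0.0035, -0.2684,  0.9633,  0.3728],
       [ 0.    ,  0.    ,  0.    ,  1.    ]])}
```

View pics/scene0.png

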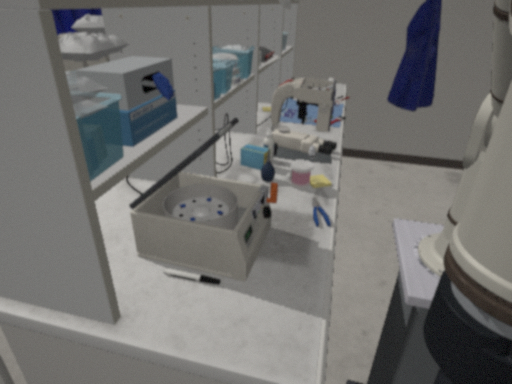

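View pics/top0.png

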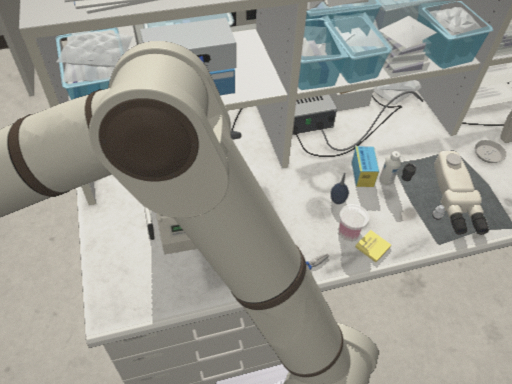

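View pics/wrist0.png

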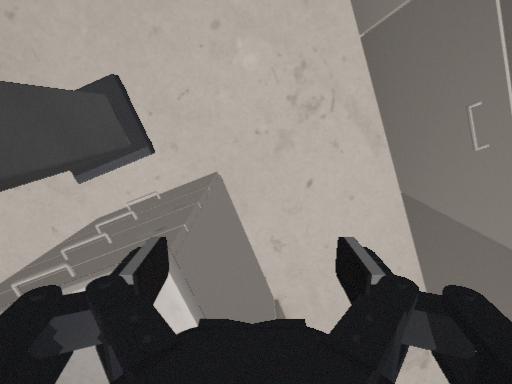

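Run:
```python
import cv2
i=cv2.imread("pics/scene0.png")[100:300,110:350]
cv2.imwrite("pics/scene0z.png",cv2.resize(i,(720,600),interpolation=cv2.INTER_CUBIC))
i=cv2.imread("pics/top0.png")[60:320,60:460]
cv2.imwrite("pics/top0z.png",cv2.resize(i,(800,520),interpolation=cv2.INTER_CUBIC))
```

```text
(no output)
```

View pics/scene0z.png

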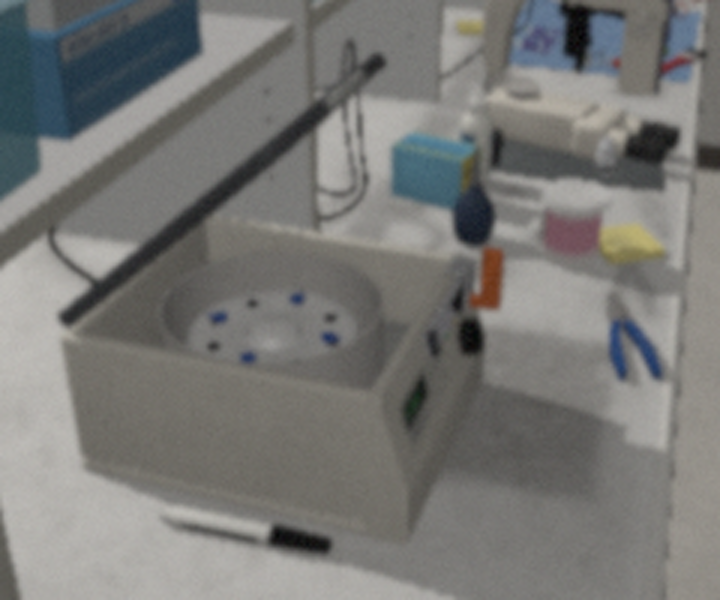

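View pics/top0z.png

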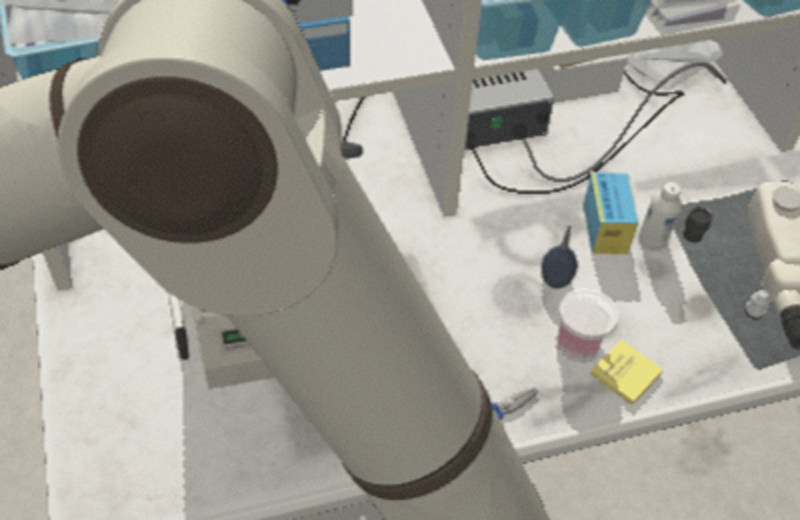

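```bash
cat > h.py <<'E'
from plant import arm
import numpy as np,cv2
np.set_printoptions(precision=4,suppress=True)
def ray(n,uv,c=None):
    c=c or arm.get_calibration(n);K=np.array(c["K"]);P=np.array(c["pose"])
    d=np.linalg.inv(K)@[uv[0],uv[1],1];d=P[:3,:3]@[d[0],-d[1],-d[2]]
    return P[:3,3],d
def at_z(n,uv,z,c=None):
    o,d=ray(n,uv,c);return o+d*(z-o[2])/d[2]
def proj(n,p,c=None):
    c=c or arm.get_calibration(n);K=np.array(c["K"]);P=np.array(c["pose"])
    q=P[:3,:3].T@(np.array(p)-P[:3,3]);q=K@[q[0],-q[1],-q[2]];return q[:2]/q[2]
E
python3 - <<'E'
from h import *
z=lambda u,v:(110+u/3,100+v/3)
for nm,p,h in[("FLb",(408,537),0),("BLb",(85,465),0),("FRb",(483,375),0),("BLt",(65,338),.131),("FLt",(378,392),.131),("FRt",(458,262),.131),("BRt",(205,220),.131),("tabtop",(490,250),.146),("tabbot",(487,305),.1)]:
    print(nm,at_z("scene",z(*p),h))
t=lambda u,v:(60+u/2,60+v/2)
print("top FLb",at_z("top",t(210,387),0),"disp")
E
```

```text
FLb [0.5001 0.2073 0.    ]
BLb [0.7778 0.1983 0.    ]
FRb [ 0.4885 -0.0207  0.    ]
BLt [0.7693 0.2081 0.131 ]
FLt [0.5229 0.2099 0.131 ]
FRt [0.5114 0.0059 0.131 ]
BRt [ 0.7548 -0.0079  0.131 ]
tabtop [0.4843 0.0044 0.146 ]
tabbot [0.4818 0.0186 0.1   ]
top FLb [0.5031 0.2154 0.    ] disp
```

Run:
```python
from h import *
print("panel base front",at_z("scene",(115,320),0), "bench front-left",at_z("scene",(322,383),0))
def tri(a,b):
    o1,d1=ray("scene",a);o2,d2=ray("top",b)
    A=np.c_[d1,-d2];s=np.linalg.lstsq(A,o2-o1,rcond=None)[0]
    p=o1+d1*s[0];q=o2+d2*s[1];print(p,q)
tri((210,105),(290,92)) # shelf/panel junction
tri((227,38),(297,15))
for h in(.3,.35,.4,.45): print(h,at_z("scene",(95,192),h),at_z("scene",(209,108),h),at_z("top",(287,93),h))
# lid tip
yaw=-.04
c=np.array([.635,.098]);R=np.array([[np.cos(yaw),-np.sin(yaw)],[np.sin(yaw),np.cos(yaw)]])
for xh in (.13,.14):
  for th in(.7,.75,.8,.85):
    x=xh-.254*np.cos(th)-.012*np.sin(th);z=.134+.254*np.sin(th)+.012*np.cos(th)
    out=[]
    for y in(.113,-.113):
        w=c+R@[x,y];out.append(proj("scene",[*w,z]))
    print(xh,th,out,z)
print(at_z("scene",(236.7,120.7),.32))
```

```text
panel base front [0.7184 0.3877 0.    ] bench front-left [0.3145 0.4098 0.    ]
[ 0.7178 -0.1763  0.2825] [ 0.7211 -0.1761  0.2861]
[ 0.6611 -0.1721  0.468 ] [ 0.6987 -0.165   0.5212]
0.3 [0.6873 0.401  0.3   ] [ 0.6866 -0.0859  0.3   ] [ 0.7037 -0.1612  0.3   ]
0.35 [0.6222 0.4757 0.35  ] [0.6216 0.0831 0.35  ] [ 0.6475 -0.1392  0.35  ]
0.4 [0.557  0.5504 0.4   ] [0.5566 0.2521 0.4   ] [ 0.5914 -0.1172  0.4   ]
0.45 [0.4919 0.6252 0.45  ] [0.4916 0.4211 0.45  ] [ 0.5353 -0.0951  0.45  ]
0.13 0.7 [array([212.5242, 151.2116]), array([247.9069, 117.6071])] 0.3068093988057874
0.13 0.75 [array([208.4074, 146.1553]), array([244.8182, 113.6004])] 0.3159165114724127
0.13 0.8 [array([204.032 , 141.2615]), array([241.5201, 109.738 ])] 0.3245689276006448
0.13 0.85 [array([199.4136, 136.5518]), array([238.0234, 106.0352])] 0.33274502065625416
0.14 0.7 [array([207.5981, 150.5429]), array([243.983 , 117.1879])] 0.3068093988057874
0.14 0.75 [array([203.4795, 145.5035]), array([240.8926, 113.192 ])] 0.3159165114724127
0.14 0.8 [array([199.1059, 140.6266]), array([237.595 , 109.3401])] 0.3245689276006448
0.14 0.85 [array([194.4927, 135.9334]), array([234.1011, 105.6475])] 0.33274502065625416
[0.5656 0.06   0.32  ]
```

```bash
python3 -m inch '-0.02 -0.02 0.016 -1 0 0;-0.04 -0.045 0.036 -2 0 0;-0.06 -0.07 0.056 -4 0 0;-0.08 -0.095 0.077 -6 0 0;-0.10 -0.12 0.098 -7 0 0;-0.12 -0.145 0.118 -8 0 0;-0.14 -0.17 0.139 -9 0 0;-0.16 -0.195 0.16 -10 0 0' -1
```

```text
time_s: 0.82
tcp_pos: [0.3154, 0.3631, 0.392]
tcp_rot: [[-0.0, 0.198, 0.98], [-0.0, 0.98, -0.198], [-1.0, -0.0, -0.0]]
force: [0.8, -0.4, -0.1]
grip_width: 0.005
```

```bash
python3 -m inch '-0.001 -0.03 0.017 -1 0 0;-0.002 -0.06 0.034 -2 0 0;-0.003 -0.09 0.051 -4 0 0;-0.005 -0.12 0.068 -5 0 0;-0.006 -0.15 0.085 -6 0 0;-0.008 -0.18 0.102 -7 0 0;-0.01 -0.21 0.119 -8 0 0;-0.01 -0.241 0.135 -9 0 0'
python3 - <<'E'
from h import *
s=arm.get_state();print(s["time_s"],s["tcp_pos"],s["tcp_rot"])
import pickle
pickle.dump(arm.get_calibration("wrist"),open("cw1.pkl","wb"))
for n in("wrist","scene","top"): cv2.imwrite(f"pics/{n}1.png",arm.read_camera(n)[:,:,::-1])
i=cv2.imread("pics/wrist1.png");cv2.imwrite("pics/wrist1z.png",cv2.resize(i,(800,600)))
i=cv2.imread("pics/scene1.png")[100:300,110:350]
cv2.imwrite("pics/scene1z.png",cv2.resize(i,(720,600),interpolation=cv2.INTER_CUBIC))
E
```

```text
time_s: 1.48
tcp_pos: [0.4, 0.1002, 0.4016]
tcp_rot: [[0.001, 0.042, 0.999], [0.0, 0.999, -0.042], [-1.0, 0.0, 0.001]]
force: [0.5, 0.5, 0.1]
grip_width: -0.0
1.4833 [0.4    0.1002 0.4016] [[ 0.0008  0.042   0.9991]
 [ 0.0003  0.9991 -0.042 ]
 [-1.      0.0003  0.0008]]
```

View pics/wrist1z.png

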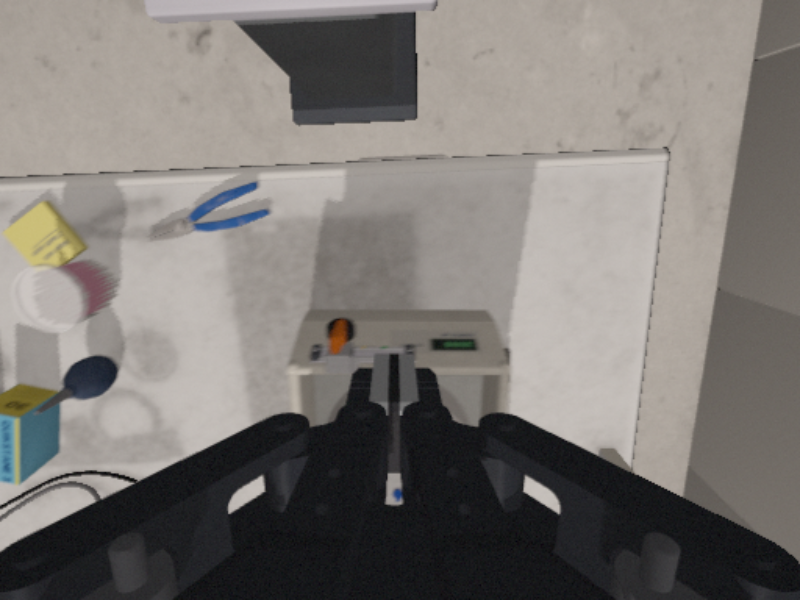

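View pics/scene1z.png

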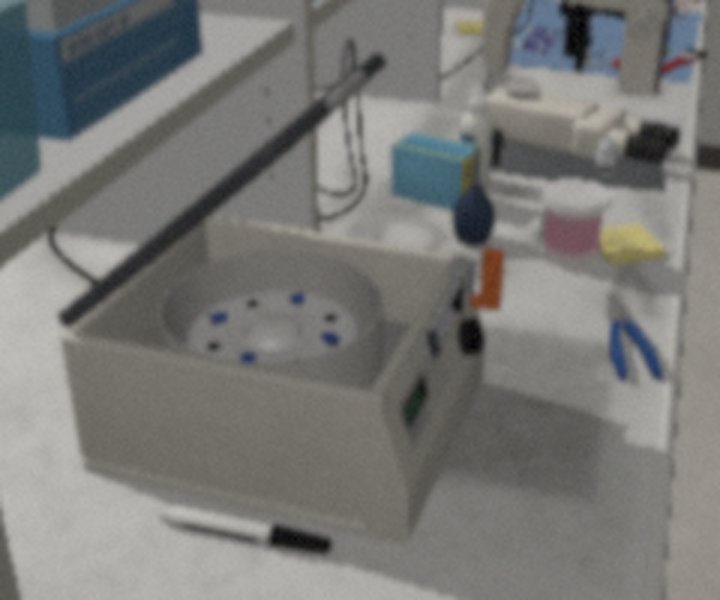

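View pics/top1.png

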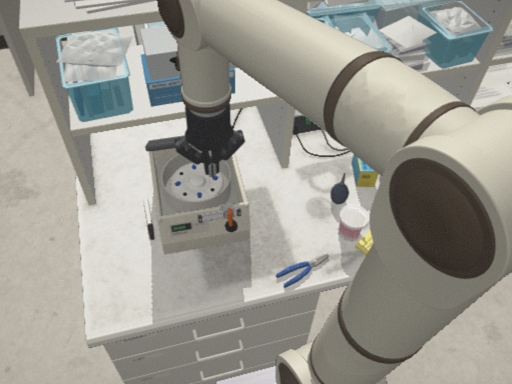

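Run:
```python
import cv2
i=cv2.imread("pics/top1.png")[120:270,120:320]
cv2.imwrite("pics/top1z.png",cv2.resize(i,(800,600),interpolation=cv2.INTER_CUBIC))
i=cv2.imread("pics/wrist1.png")[180:260,170:350]
cv2.imwrite("pics/wrist1c.png",cv2.resize(i,(720,320),interpolation=cv2.INTER_CUBIC))
```

```text
(no output)
```

View pics/top1z.png

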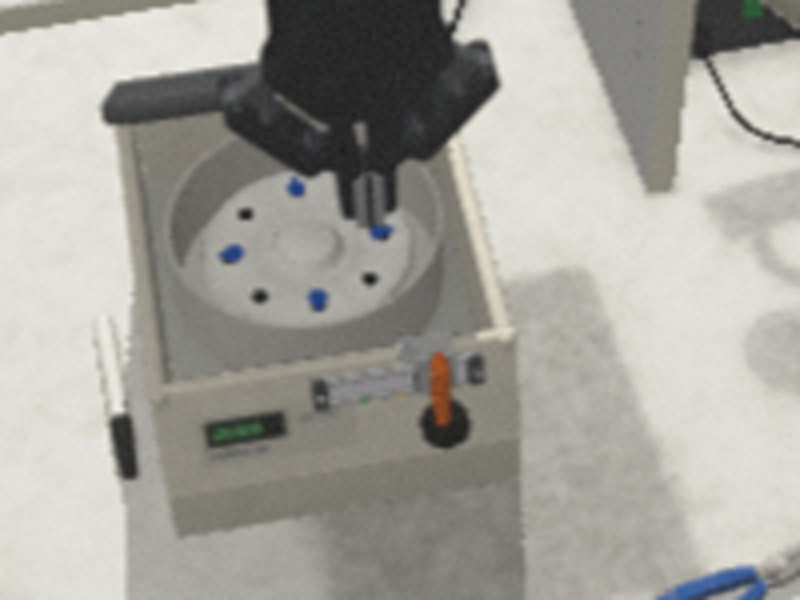

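View pics/wrist1c.png

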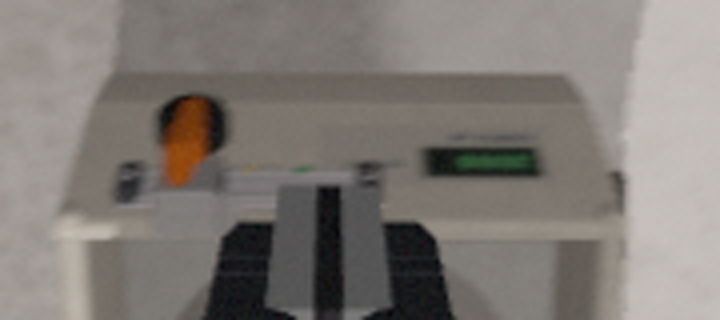

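View pics/scene1.png

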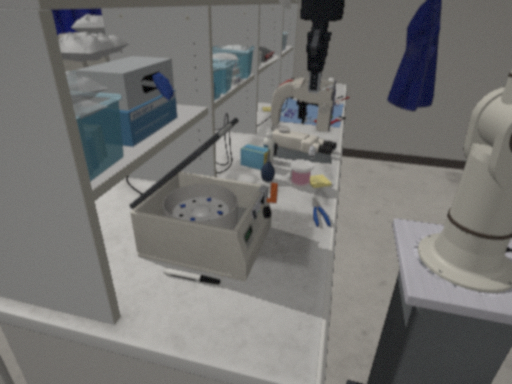

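```bash
cat >> h.py <<'E'
def tri(*a):
    A=np.zeros((3,3));b=np.zeros(3);
    R=[ray(*x) for x in a]
    for o,d in R:
        d=d/np.linalg.norm(d);M=np.eye(3)-np.outer(d,d);A+=M;b+=M@o
    p=np.linalg.solve(A,b);res=[proj(x[0],p,*x[2:])-x[1] for x in a];return p,np.array(res).round(1).tolist()
E
python3 - <<'E'
from h import *
import pickle
c=pickle.load(open("cw1.pkl","rb"))
z=lambda u,v:np.array((110+u/3,100+v/3));t=lambda u,v:np.array((120+u/4,120+v/4));w=lambda u,v:np.array((170+u/4,180+v/4))
print("tabtop",tri(("scene",z(491,250)),("top",t(438,354)),("wrist",w(177,183),c)))
print("tabtop2",tri(("scene",z(491,250)),("top",t(438,354))))
print("tabbot",tri(("scene",z(490,305)),("top",t(443,420))))
print("FLb",tri(("scene",z(408,537)),("top",t(180,535))))
print("FRb",at_z("top",t(522,490),0), at_z("wrist",w(578,75),0,c),at_z("wrist",w(112,75),0,c))
print("FLt",tri(("scene",z(378,392)),("top",t(160,390)),("wrist",w(618,232),c)))
print("FRt",tri(("scene",z(458,262)),("top",t(512,334)),("wrist",w(62,232),c)))
print("lidFL ray top x at z:",[at_z("top",t(105,108),h) for h in(.28,.3,.32,.34)])
print("lid FR scene",[at_z("scene",z(380,62),h) for h in(.28,.3,.32,.34)])
E
```

```text
tabtop (array([0.4802, 0.044 , 0.1687]), [[-1.4, -0.8], [0.3, 0.2], [0.5, -2.4]])
tabtop2 (array([0.4781, 0.0451, 0.169 ]), [[-0.6, -0.6], [0.0, 0.9]])
tabbot (array([0.4733, 0.0439, 0.114 ]), [[0.6, 0.6], [0.0, -0.9]])
FLb (array([0.4978, 0.2154, 0.0075]), [[0.1, 0.1], [0.0, -0.1]])
FRb [ 0.48   -0.0105  0.    ] [0.5022 0.2227 0.    ] [ 0.4923 -0.0125  0.    ]
FLt (array([0.5243, 0.21  , 0.1318]), [[-0.7, -0.4], [-0.4, -0.3], [-0.6, -1.6]])
FRt (array([ 0.5182, -0.0122,  0.1227]), [[-1.1, -0.7], [0.1, 0.0], [0.2, -2.1]])
lidFL ray top x at z: [array([0.6214, 0.2083, 0.28  ]), array([0.6014, 0.208 , 0.3   ]), array([0.5815, 0.2078, 0.32  ]), array([0.5616, 0.2075, 0.34  ])]
lid FR scene [array([ 0.6018, -0.0622,  0.28  ]), array([ 0.5838, -0.0012,  0.3   ]), array([0.5657, 0.0598, 0.32  ]), array([0.5477, 0.1209, 0.34  ])]
```

```bash
python3 -m inch '0 0.001 0.03 0 0 0;0 0.003 0.065 0 0 0;0 0.004 0.1 0 0 0;0 0.006 0.135 0 0 0;0 0.007 0.17 0 0 0;0.02 0.008 0.198 0 0 0;0.05 0.008 0.198 0 0 0;0.07 0.008 0.198 0 0 0'
python3 - <<'E'
from h import *
i=arm.read_camera("scene")[:,:,::-1];cv2.imwrite("pics/s2.png",i)
cv2.imwrite("pics/s2z.png",cv2.resize(i[40:240,110:350],(720,600),interpolation=cv2.INTER_CUBIC))
E
```

```text
time_s: 2.3
tcp_pos: [0.5982, 0.1029, 0.3276]
tcp_rot: [[-0.004, 0.042, 0.999], [0.0, 0.999, -0.042], [-1.0, 0.0, -0.004]]
force: [-0.1, -0.2, -1.8]
grip_width: 0.0
```

View pics/s2z.png

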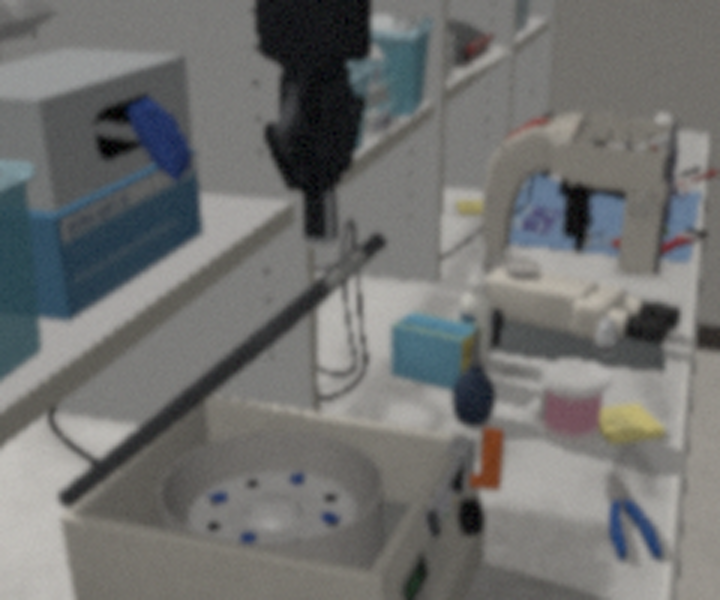

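```bash
python3 -m inch '0.008 0 0 0 0 0;0.015 0 0 0 0 0;0.022 0 0 0 0 0;0.030 0 -0.003 0 0 0;0.038 0 -0.009 0 0 0;0.046 0 -0.014 0 0 0;0.054 0 -0.019 0 0 0;0.061 0 -0.024 0 0 0'
python3 - <<'E'
from h import *
i=arm.read_camera("scene")[:,:,::-1];cv2.imwrite("pics/s3.png",i)
cv2.imwrite("pics/s3z.png",cv2.resize(i[40:240,110:350],(720,600),interpolation=cv2.INTER_CUBIC))
E
```

```text
time_s: 3.02
tcp_pos: [0.5736, 0.1026, 0.2702]
tcp_rot: [[0.001, 0.043, 0.999], [0.001, 0.999, -0.043], [-1.0, 0.001, 0.001]]
force: [0.9, 1.1, 0.5]
grip_width: 0.003
```

View pics/s3z.png

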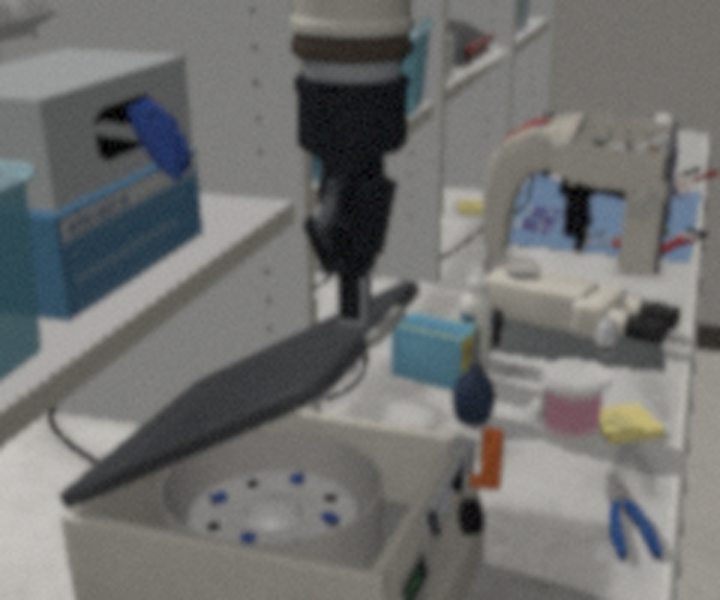

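```bash
python3 -m inch '0.009 0 -0.005 0 0 0;0.018 0 -0.010 0 0 0;0.028 0 -0.014 0 0 0;0.037 0 -0.017 0 0 0;0.047 0 -0.020 0 0 0;0.057 0 -0.022 0 0 0;0.067 0 -0.024 0 0 0;0.078 0 -0.026 0 0 0'
python3 -m inch '0.006 0 -0.001 0 0 0;0.012 0 -0.001 0 0 0;0.018 0 -0.002 0 0 0;0.024 0 -0.002 0 0 0;0.030 0 -0.002 0 0 0;0.035 0 -0.002 0 0 0;0.039 0 -0.002 0 0 0;0.042 0 -0.002 0 0 0'
python3 - <<'E'
from h import *
i=arm.read_camera("scene")[:,:,::-1];cv2.imwrite("pics/s4.png",i)
cv2.imwrite("pics/s4z.png",cv2.resize(i[100:300,110:350],(720,600),interpolation=cv2.INTER_CUBIC))
E
```

```text
time_s: 3.73
tcp_pos: [0.5478, 0.1034, 0.1912]
tcp_rot: [[-0.0, 0.043, 0.999], [-0.0, 0.999, -0.043], [-1.0, -0.0, -0.0]]
force: [-1.2, 1.0, 1.6]
grip_width: -0.001
time_s: 4.4
tcp_pos: [0.5459, 0.1035, 0.1497]
tcp_rot: [[-0.001, 0.043, 0.999], [-0.0, 0.999, -0.043], [-1.0, -0.0, -0.0]]
force: [-1.4, -0.3, 0.9]
grip_width: 0.001
```

View pics/s4z.png

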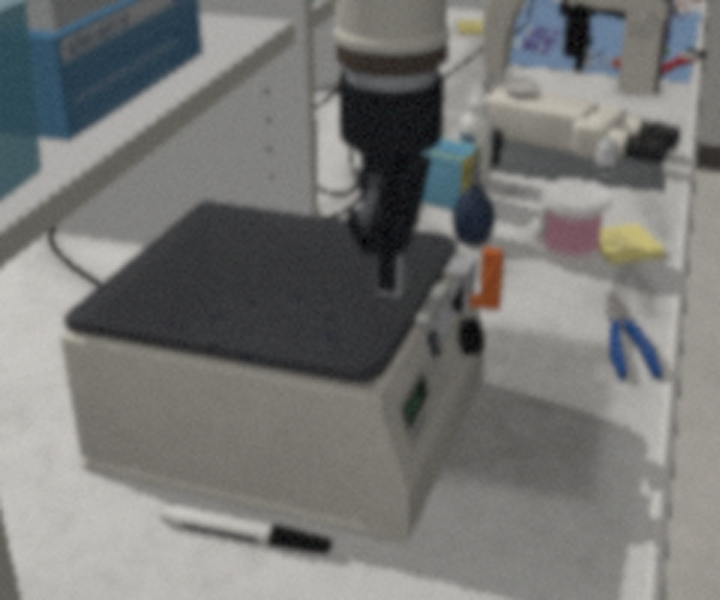

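```bash
python3 -m inch '0.001 0 0 0 0 0;0.002 0 0 0 0 0;0.003 0 0 0 0 0;0.004 0 0 0 0 0;0.005 0 0 0 0 0;0.006 0 0 0 0 0;0.006 0 0 0 0 0;0.006 0 0 0 0 0'
```

```text
time_s: 5.12
tcp_pos: [0.5462, 0.1035, 0.1465]
tcp_rot: [[0.001, 0.043, 0.999], [0.0, 0.999, -0.043], [-1.0, 0.0, 0.001]]
force: [-7.0, -1.4, 16.2]
grip_width: -0.001
```

```bash
python3 -m inch '0 0 0 0 0 0;-0.015 0 0 0 0 0;-0.045 0 0 0 0 0;-0.07 0 -0.004 0 0 0;-0.08 -0.025 -0.020 0 0 0;-0.08 -0.055 -0.04 0 0 0;-0.08 -0.085 -0.058 0 0 0;-0.08 -0.107 -0.07 0 0 0'
python3 - <<'E'
from h import *
import pickle
pickle.dump(arm.get_calibration("wrist"),open("cw2.pkl","wb"))
print(arm.get_state()["tcp_pos"])
i=arm.read_camera("wrist")[:,:,::-1];cv2.imwrite("pics/w5.png",cv2.resize(i,(800,600),interpolation=cv2.INTER_CUBIC))
i=arm.read_camera("scene")[:,:,::-1];cv2.imwrite("pics/s5.png",i)
cv2.imwrite("pics/s5z.png",cv2.resize(i[100:300,110:350],(720,600),interpolation=cv2.INTER_CUBIC))
i=arm.read_camera("top")[:,:,::-1];cv2.imwrite("pics/t5.png",cv2.resize(i[120:270,120:320],(800,600),interpolation=cv2.INTER_CUBIC))
E
```

```text
time_s: 5.78
tcp_pos: [0.47, -0.0027, 0.2246]
tcp_rot: [[0.001, 0.044, 0.999], [-0.001, 0.999, -0.044], [-1.0, -0.001, 0.001]]
force: [0.2, -0.6, 0.6]
grip_width: 0.002
[ 0.47   -0.0027  0.2246]
```

View pics/w5.png

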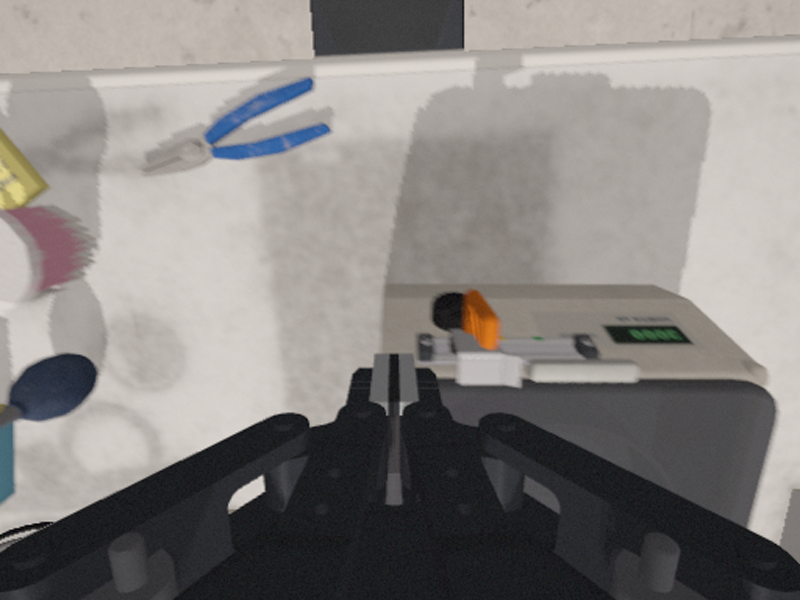

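View pics/s5z.png

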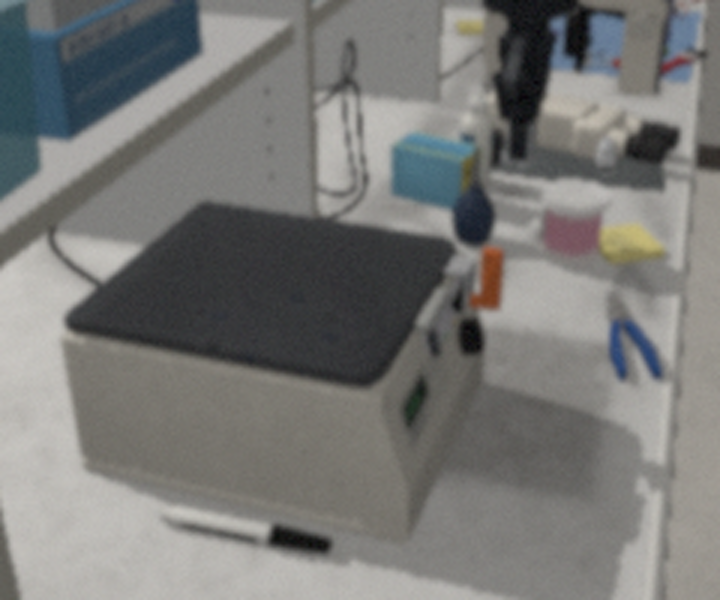

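View pics/t5.png

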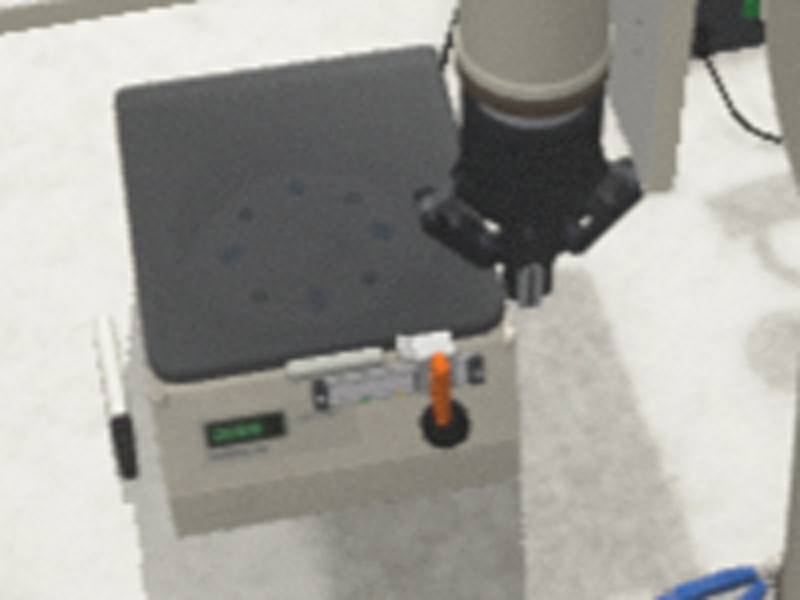

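```bash
python3 -m inch '0.015 0 0.001 0 0 0;0.035 0 0.002 0 0 0;0.055 0 0.003 0 0 0;0.07 0 0.003 0 0 0;0.08 0 0.003 0 0 0;0.082 0.004 0.003 0 0 0;0.082 0.008 0.003 0 0 0;0.082 0.012 0.003 0 0 0'
python3 - <<'E'
from h import *
i=arm.read_camera("scene")[:,:,::-1]
cv2.imwrite("pics/s6z.png",cv2.resize(i[100:300,110:350],(720,600),interpolation=cv2.INTER_CUBIC))
i=arm.read_camera("top")[:,:,::-1];cv2.imwrite("pics/t6.png",cv2.resize(i[120:270,120:320],(800,600),interpolation=cv2.INTER_CUBIC))
E
```

```text
time_s: 6.6
tcp_pos: [0.4758, 0.0125, 0.1429]
tcp_rot: [[0.001, 0.042, 0.999], [0.0, 0.999, -0.042], [-1.0, 0.0, 0.001]]
force: [-0.2, 0.3, 0.5]
grip_width: 0.002
```

View pics/s6z.png

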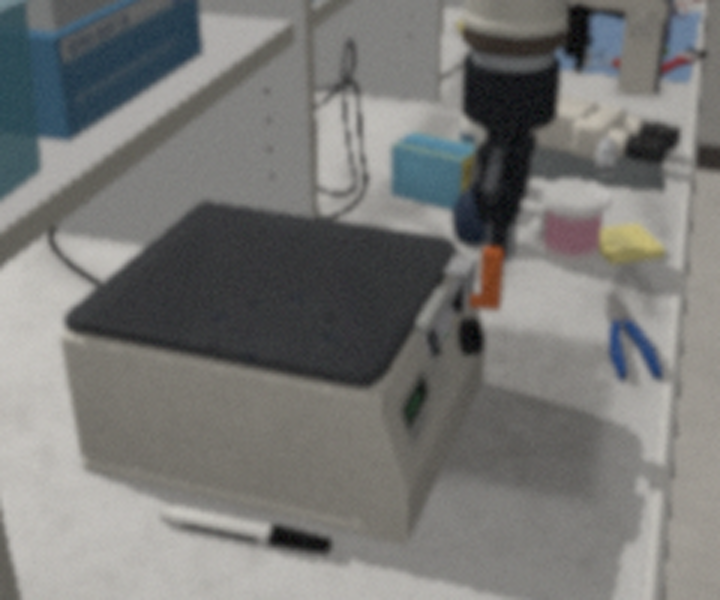

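View pics/t6.png

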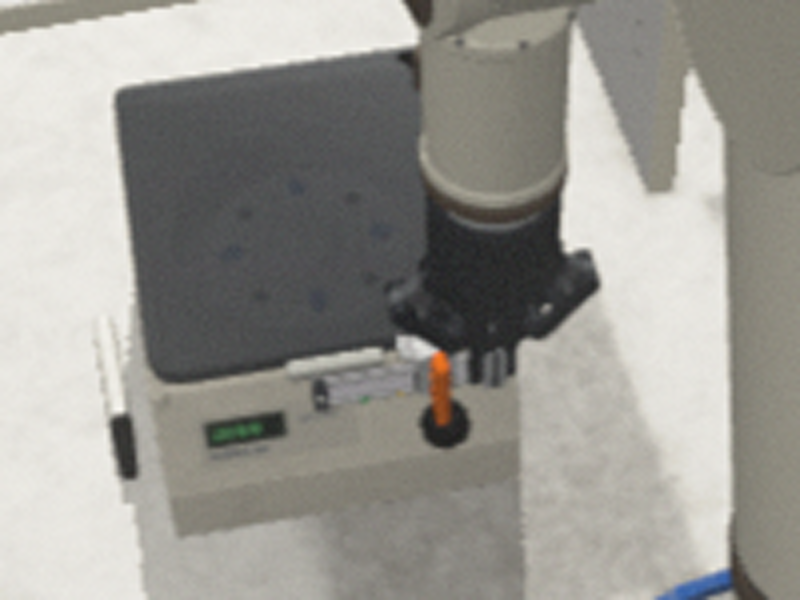

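```bash
python3 -m inch '0 0.004 -0.001 0 0 0;0 0.008 -0.002 0 0 0;0 0.012 -0.002 0 0 0;0 0.016 -0.002 0 0 0;0 0.020 -0.002 0 0 0;0 0.024 -0.002 0 0 0;0 0.028 -0.002 0 0 0;0 0.032 -0.002 0 0 0'
```

```text
time_s: 7.37
tcp_pos: [0.4745, 0.0445, 0.1423]
tcp_rot: [[0.0, 0.043, 0.999], [0.001, 0.999, -0.043], [-1.0, 0.001, 0.0]]
force: [0.1, -0.1, 0.6]
grip_width: 0.004
```

```bash
python3 -m inch '0 0.003 0 0 0 0;0 0.006 0 0 0 0;0 0.009 0 0 0 0;0 0.012 0 0 0 0;0 0.015 0 0 0 0;0 0.018 0 0 0 0;0 0.020 0 0 0 0;0 0.022 0 0 0 0'
python3 - <<'E'
from h import *
i=arm.read_camera("scene")[:,:,::-1]
cv2.imwrite("pics/s7z.png",cv2.resize(i[100:300,110:350],(720,600),interpolation=cv2.INTER_CUBIC))
i=arm.read_camera("top")[:,:,::-1];cv2.imwrite("pics/t7.png",cv2.resize(i[120:270,120:320],(800,600),interpolation=cv2.INTER_CUBIC))
E
```

```text
time_s: 8.03
tcp_pos: [0.4753, 0.0666, 0.1423]
tcp_rot: [[0.0, 0.042, 0.999], [0.001, 0.999, -0.042], [-1.0, 0.001, 0.0]]
force: [0.4, -0.3, -0.8]
grip_width: -0.005
```

View pics/s7z.png

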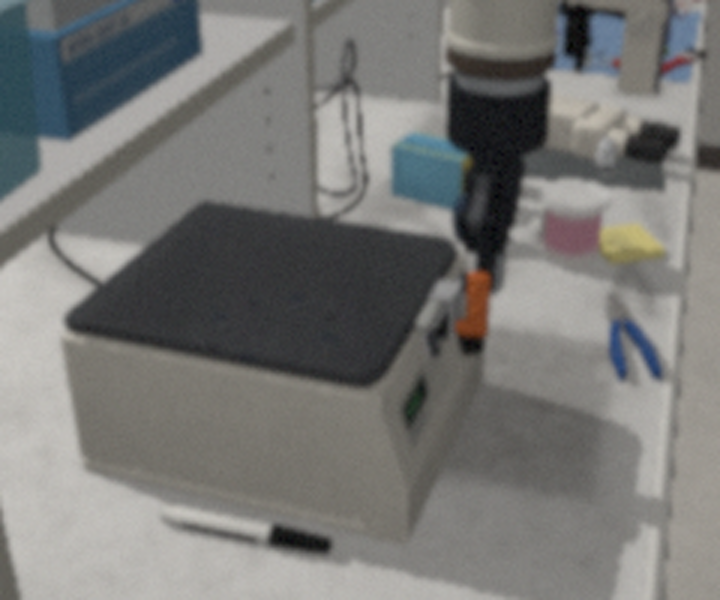

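View pics/t7.png

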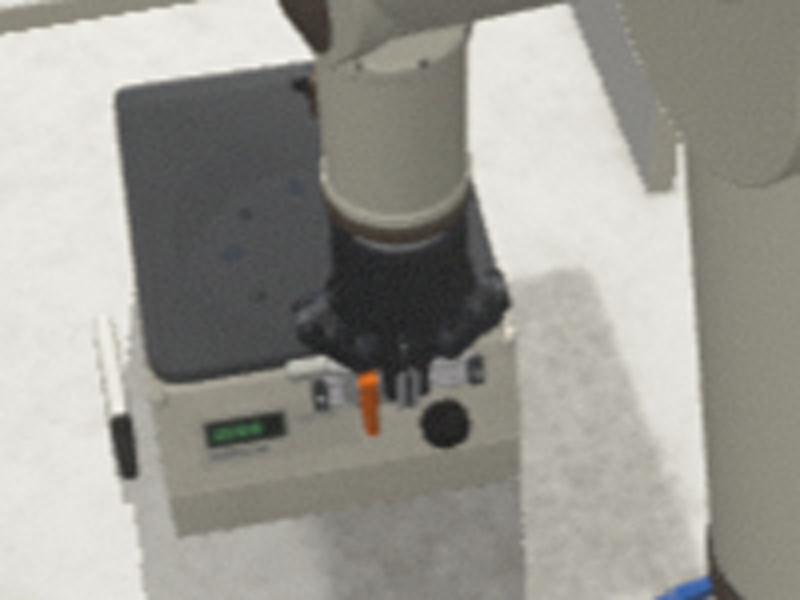

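```bash
python3 -m inch '0 0.001 0 0 0 0;0 0.002 0 0 0 0;0 0.003 0 0 0 0;0 0.004 0 0 0 0;0 0.005 0 0 0 0;0 0.006 0 0 0 0;0 0.006 0 0 0 0;0 0.006 0 0 0 0'
```

```text
time_s: 8.8
tcp_pos: [0.4755, 0.071, 0.1423]
tcp_rot: [[-0.0, 0.044, 0.999], [-0.001, 0.999, -0.044], [-1.0, -0.001, -0.0]]
force: [-0.1, -3.2, 1.2]
grip_width: 0.001
```

```bash
python3 -m inch '0 0.001 0 0 0 0;0 0.002 0 0 0 0;0 0.003 0 0 0 0;0 0.004 0 0 0 0;0 0.004 0 0 0 0;0 0.004 0 0 0 0;0 0.004 0 0 0 0;0 0.004 0 0 0 0'
```

```text
time_s: 9.47
tcp_pos: [0.4755, 0.0714, 0.1422]
tcp_rot: [[-0.001, 0.046, 0.999], [-0.004, 0.999, -0.046], [-1.0, -0.004, -0.001]]
force: [-0.8, -12.2, 3.3]
grip_width: -0.003
```

Firm against the far stop (12 N, no more motion). Back off to the right, then up and away.

```bash
python3 -m inch '0 -0.01 -0.001 0 0 0;0 -0.025 -0.003 0 0 0;0 -0.04 -0.005 0 0 0;-0.02 -0.045 -0.008 0 0 0;-0.055 -0.045 -0.01 0 0 0;-0.095 -0.045 -0.02 0 0 0;-0.13 -0.045 -0.04 0 0 0;-0.15 -0.045 -0.05 0 0 0'
python3 - <<'E'
from h import *
import pickle
c=arm.get_calibration("wrist");pickle.dump(c,open("cw8.pkl","wb"))
i=arm.read_camera("wrist")[:,:,::-1];cv2.imwrite("pics/w8.png",cv2.resize(i,(800,600),interpolation=cv2.INTER_CUBIC))
i=arm.read_camera("scene")[:,:,::-1]
cv2.imwrite("pics/s8z.png",cv2.resize(i[100:300,110:350],(720,600),interpolation=cv2.INTER_CUBIC))
i=arm.read_camera("top")[:,:,::-1];cv2.imwrite("pics/t8.png",cv2.resize(i[120:270,120:320],(800,600),interpolation=cv2.INTER_CUBIC))
E
```

```text
time_s: 10.13
tcp_pos: [0.4239, 0.0335, 0.296]
tcp_rot: [[0.004, 0.043, 0.999], [0.002, 0.999, -0.043], [-1.0, 0.002, 0.004]]
force: [1.6, -0.4, 0.1]
grip_width: 0.002
```

View pics/w8.png

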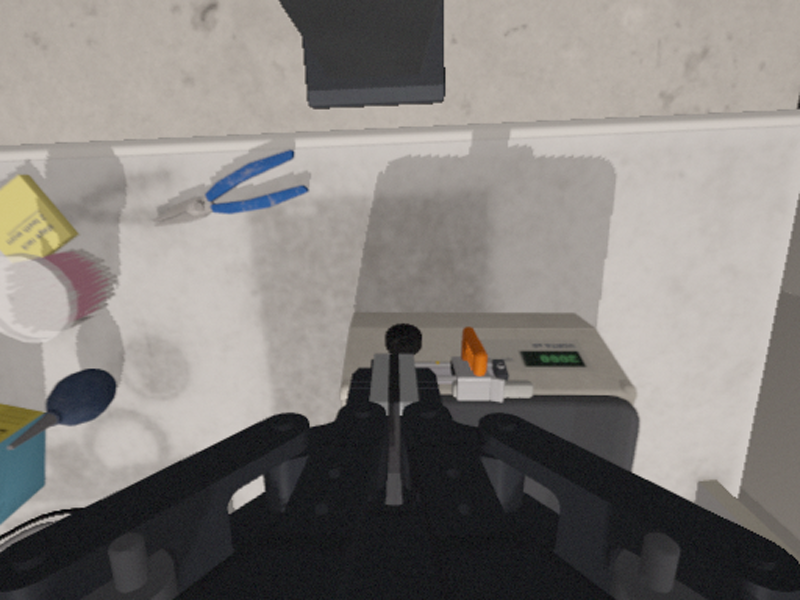

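View pics/s8z.png

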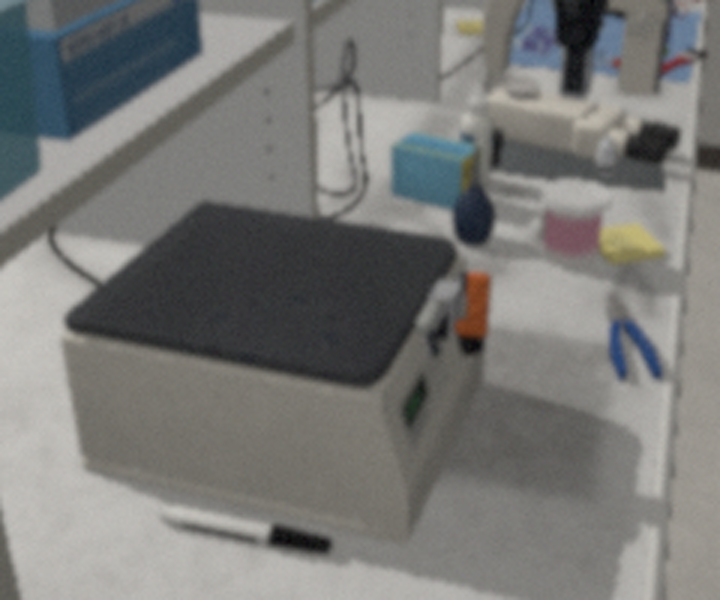

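View pics/t8.png

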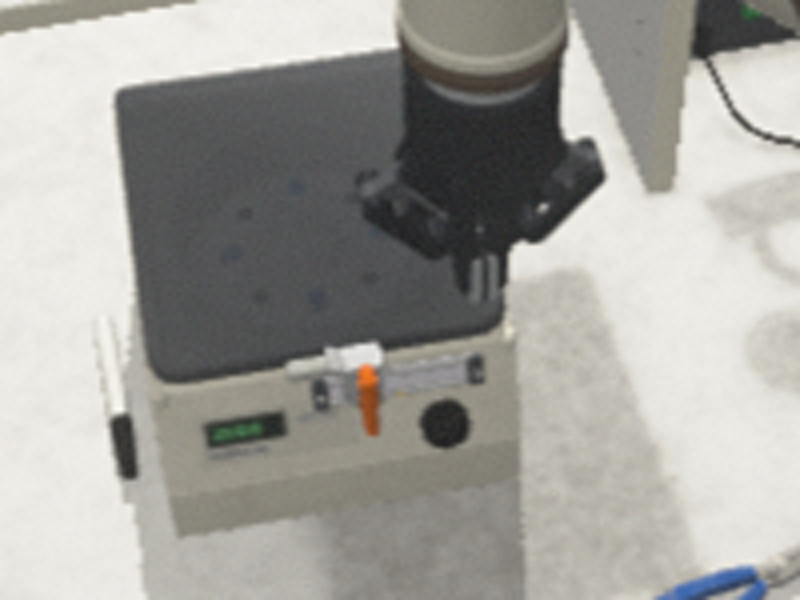

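Run:
```python
from h import *
t=lambda u,v:np.array((120+u/4,120+v/4));z=lambda u,v:np.array((110+u/3,100+v/3))
a=at_z("top",t(438,354),.169);b=at_z("top",t(368,368),.169);print(a,b,np.linalg.norm(a-b))
print(tri(("scene",z(479,273)),("top",t(368,368)))[0],tri(("scene",z(491,250)),("top",t(438,354)))[0])
s=arm.get_state();print(s["time_s"],s["force"])
arm.hand_in()
```

```text
[0.4806 0.0445 0.169 ] [0.4808 0.0872 0.169 ] 0.04268387330557761
[0.4787 0.0877 0.1696] [0.4781 0.0451 0.169 ]
10.2833 [ 1.3238 -0.1178 -0.5539]
the job is handed in; nothing more can be done
```

The lid is shut and the latch lever is at its far stop. I handed the job in at 10.3 s; hand-in gives no verdict.

- **Lid:** I followed its arc down with closed fingers at about 0.5 rad/s until it met its hard stop. It read 16 N with the fingertip at z = 146.5 mm. The pictures then showed the lid shut with the lever still open.
- **Lever:** I pushed the tab left past the first click until it stopped moving, with 12 N against the far stop. Two camera measurements of the tab put its travel at about 43 mm against the nominal 44 mm. The gap is within my pixel accuracy of about 2 mm.
- **Final state:** The gripper was about 15 cm above its pushing height, with a force reading of about 1.5 N in free air. The other objects looked unmoved in the pictures. No check failed.

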